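Disarm the display alarm: code, then hold the security key on the port

TASK

Disarm this display's alarm: with the fingertips type the clerk code 3-1-4 on the console's four keys (numbered 1 to 4 from left to right as you face its low front edge), one key at a time, fully down and up again, and press no key after that; key 2 is not to be pressed at all. Then take the security key out of its charging dock, put its steel nose into the console's round steel port, square to the sloped face, and press lightly so that the sprung contact inside goes in about half way without bottoming out. Finish while still holding the key pressed there, not letting go, and leave the goods round about where they stand.

Things in the scene. Friction and masses are not known exactly. Their poses are not given: they have to be found in the camera images.
- console: fixed alarm console: grey wedge housing 180 mm wide (y), 160 mm deep (x); its aluminium face slopes at 20 degrees, 28 mm high at the front edge (-x), 86 mm at the rear. Origin: middle of the underside; x from front to rear, y to the left as one faces the front edge, z up. A row of four keys lies near the front edge, the round key port behind them in the middle.
- key_1_top (a point): middle of the top of console key 1 (leftmost, +y end); z of the point is square to the sloped face (out of it), y to the left. The cap is white, 22 mm (up the slope) by 24 mm, and its top stands 7 mm above the face; keys are 38 mm apart.
- key_2_top (a point): middle of the top of console key 2 (second from the left, not part of the code); z of the point is square to the sloped face (out of it), y to the left. The cap is white, 22 mm (up the slope) by 24 mm, and its top stands 7 mm above the face; keys are 38 mm apart.
- key_3_top (a point): middle of the top of console key 3 (third from the left); z of the point is square to the sloped face (out of it), y to the left. The cap is white, 22 mm (up the slope) by 24 mm, and its top stands 7 mm above the face; keys are 38 mm apart.
- key_4_top (a point): middle of the top of console key 4 (rightmost, -y end); z of the point is square to the sloped face (out of it), y to the left. The cap is white, 22 mm (up the slope) by 24 mm, and its top stands 7 mm above the face; keys are 38 mm apart.
- key_1 (a joint): travel of key 1, m: 0 up, 0.005 fully down; counts as pressed beyond 0.0035, as up below 0.002. Spring key: about 0.8 N to start, 3.3 N fully down.
- key_2 (a joint): travel of key 2, m: 0 up, 0.005 fully down; counts as pressed beyond 0.0035, as up below 0.002. Spring key: about 0.8 N to start, 3.3 N fully down.
- key_3 (a joint): travel of key 3, m: 0 up, 0.005 fully down; counts as pressed beyond 0.0035, as up below 0.002. Spring key: about 0.8 N to start, 3.3 N fully down.
- key_4 (a joint): travel of key 4, m: 0 up, 0.005 fully down; counts as pressed beyond 0.0035, as up below 0.002. Spring key: about 0.8 N to start, 3.3 N fully down.
- port: key port fixed to the console: steel collar standing 14 mm out of the sloped face, 37 mm across its flared rim, bore 21 mm. Origin: on its axis at face level; z along the axis, out of and square to the face (20 degrees from vertical, leaning to the console's front); y to the console's left. The flat top of the brass sprung contact inside (17 mm wide) stands 10 mm above the origin at rest.
- contact (a joint): travel of the sprung contact in the port, m: 0 out, 0.008 bottomed; spring about 0.4 N at the start plus 0.6 N per mm (2.8 N half way, 5.2 N bottomed). Wanted at the end: about 0.004.
- dock: fixed round charging dock for the key: grey drum 66 mm in diameter on a black foot disc 96 mm in diameter and 10 mm thick; round socket 19 mm wide and 24 mm deep in the middle of its top, which lies 34 mm above the counter. Origin: middle of its underside, z up.
- dock_mouth (a point): centre of the mouth of the dock's socket, 34 mm above the counter
- skey: loose security key, 104 mm, 70 g, upright in the dock: steel nose 16 mm wide, 24 mm long; black flange 30 mm wide at 24 to 32 mm above the tip; white handle 20 mm thick (x), 34 mm wide (y) up to 92 mm; steel loop on top. Origin: centre of the nose's flat tip; z from nose to handle. In the dock the tip is 24 mm below the mouth. Grip the 20 mm thickness 55 to 65 mm above the tip.
- wedge_case: loose white three-sided spectacle case, 158 x 73 x 56 mm; origin under its middle. Leave it.
- pouch_rest: loose blue spectacle pouch upright on a brass and wood rest, 62 x 57 x 111 mm; origin under its middle. Leave it.
- magnets: loose stack of wooden magnets in a film bag, 50 x 62 x 33 mm; origin under its middle. Leave it.
There are look-alikes about, which are no part of the job. Of the things that look like the skey, the smallest one is meant.

How it is judged:
On the way, in this order (a step that is already met when the one before it is completed fails the run):
1. key 3 is pressed down by the fingers, the other three up, the security key still in its dock (value of joint key_3 above 0.0035 m and value of joint each of key_1, key_2, key_4 below 0.002 m and distance between skey and dock_mouth below 0.034 m and contact force between the fingers and console above 0.5 N), for 0.05 s.
2. key 1 is pressed down by the fingers, the other three up, the security key still in its dock (value of joint key_1 above 0.0035 m and value of joint each of key_2, key_3, key_4 below 0.002 m and distance between skey and dock_mouth below 0.034 m and contact force between the fingers and console above 0.5 N), for 0.05 s.
3. key 4 is pressed down by the fingers, the other three up, the security key still in its dock (value of joint key_4 above 0.0035 m and value of joint each of key_1, key_2, key_3 below 0.002 m and distance between skey and dock_mouth below 0.034 m and contact force between the fingers and console above 0.5 N), for 0.05 s.
4. the security key is out of its dock, in the fingers, all four console keys up (distance between skey and dock_mouth above 0.05 m and contact force between skey and the fingers above 2 N and value of joint each of key_1, key_2, key_3, key_4 below 0.002 m), for 0.2 s.
At the end, for the whole second after the job is handed in: key tip in the port, within 4 mm of its axis in x and y and 1 to 9.5 mm above face level; key within 6 degrees of the port's axis; sprung contact in by 2.5 to 6.5 mm of 8; key held by the fingers, at rest, clear of the dock; console keys up; goods moved less than 20 mm (x of skey in the frame of port between -0.004 and 0.004 m and y of skey in the frame of port between -0.004 and 0.004 m and angle between the z axis of skey and the z axis of port, either way round below 0.105 rad and value of joint contact between 0.0025 and 0.0065 m and z of skey in the frame of port between 0.001 and 0.0095 m and contact force between skey and the fingers above 2 N and linear speed of skey below 0.02 m/s and distance of each of wedge_case, pouch_rest, magnets from where it was at the start of the episode below 0.02 m and value of joint each of key_1, key_2, key_3, key_4 below 0.002 m and contact force between dock and skey below 0.1 N); the arm keeps its last pose, push and grip.
It fails at once if key 2, which is not in the code, is pressed (value of joint key_2 above 0.0035 m).
It fails at once if two console keys are down together (value of joint each of key_1, key_2 above 0.0035 m or value of joint each of key_1, key_3 above 0.0035 m or value of joint each of key_1, key_4 above 0.0035 m or value of joint each of key_2, key_3 above 0.0035 m or value of joint each of key_2, key_4 above 0.0035 m or value of joint each of key_3, key_4 above 0.0035 m).
It fails at once if the security key is pressed hard on the console or its port (over 15 N) (contact force between skey and console above 15 N).
It fails at once if goods that stand round about are pushed away (over 20 mm) (distance of any of wedge_case, pouch_rest, magnets from where it was at the start of the episode above 0.02 m).
It fails at once if a console key is pressed after the security key has left its dock (distance between skey and dock_mouth above 0.05 m and value of joint any of key_1, key_2, key_3, key_4 above 0.0035 m).
It also fails if it takes over 54 s, if anything falls off the work surface, if the arm or the gripper's body presses on something with over 40 N, if the wrist force passes 120 N, or if a joint passes its speed limit or range.

ROBOT

A 7-joint arm with a two-finger parallel gripper is mounted at the origin on the work surface; the furniture and walls round the work are solid. World frame = base frame: x ahead of the robot, y to its left, z up, the work surface at z = 0. Lengths are in m, angles in rad, forces in N, time in s.
With the tool pointing down it reaches from about 0.4 to 0.85 m from the base axis. Payload 10.4 kg.
Tool frame: the origin (TCP) lies on the centre line of the jaws, within the pads' length; the fingertips stand 11 mm ahead of it and the grasp point (between the pads) lies 8 mm behind it (tip_reach is the distance from the TCP to the fingertips, in m); z points along the fingers, y is the line along which they close (so a half turn about z gives the same grasp; the last joint's range is limited). The gripper opens to 85 mm and grips with 20 to 120 N. Pads are 22 mm wide; open, the fingers measure 114 mm over their backs; the gripper's body (76 mm by 85 mm) begins 54 mm behind the grasp point. The pads swing forward as they close: fully open they stand 13 mm farther back than shut.
Start: joints at [1.098, 0.332, -0.065, 1.46, 0.022, 1.35, -0.088], TCP at [0.272, -0.563, 0.242] pointing down, gripper open.
Joint ranges: [-2.6, 2.6], [-0.5, 2.12], [-1.47, 1.34], [0.16, 2.42], [-1.27, 4.41], [0.06, 2.06], [-2.6, 2.6]. Speed limits (rad/s): [2.22, 2.22, 2.79, 2.79, 3.14, 3.14, 3.14].

INTERFACE

Orientations are given as a unit quaternion [x, y, z, w].
In Python, from workcell import get_obs, camera, hand_in, tip_reach gives the robot as it stands. The module is installed in compiled form; this text tells all that it offers.
- The arm moves only by the tool move_arm, never from a script. Its argument "plan" is a list of rows, each an object with "delta_pos": the shift along the tool's x, y, z in fractions of the full range, 1 being 0.8 m, a list of three; "turn": the turn, a rotation vector about the tool's x, y, z in normalised numbers (1 is 360 degrees), a list of three; "fingers": the closure, from 0 (fully open) to 1 (shut). A call has 1 to 12 rows; each row is the pose to reach, as a shift and turn from the pose commanded when the call began, along the tool's axes at that moment; what a row does not reach only later rows make up. A row lasts 1/8 s, in which the tool goes at most 62.5 mm and 10.7 degrees, less where a joint would pass 70% of its speed; a pose out of reach is approached as far as the arm can. Shift and turn numbers lie between -1 and 1, and a call with a number outside is refused. A call with a gripper value outside its range is refused whole. The fingers move at their own pace and stop on an object; "force" is the grip in N (left out, the last holds). Time passes only in rows, so rows that repeat a pose let the fingers close. It gives the time, the measured TCP pose, the force, the opening and the grip force at its end, in the units of the state.
- get_obs(): the state, without advancing time (a new reading comes with each control period).
- camera(name): name is "side" or "top"; returns a dict with "color" (400x640x3 uint8, red, green, blue), "range_z" (400x640 float32, m along the optical axis (not along the pixel's ray), 0 where there is no reading), "fx", "fy", "cx", "cy" (pixels), "k1" (the pictures are not rectified: a ray, as slopes to the right and down, at radius r is drawn at 1 + k1 r^2 times it, then the intrinsics apply), "R" (3x3) and "t" (3): a world point X has camera coordinates R X + t. Camera axes: x right, y down, z forward; pixel columns grow to the right and rows downward; lengths in m; the calibration is good to about 2 mm. A picture is of the moment at which its call begins.
- hand_in(): hands the job in; it is judged then, once.
The state is a dict: "clock": time; "joint_pos": joint angles; "joint_velocities": joint speeds; "tau": joint torques, N m; "position": TCP position; "ee_rot": TCP orientation; "ft_force": force on the tool from outside, world axes, zero at the start; "torque": the same for the moment, N m; "grip_width": opening from 0.0 (shut) to 1.0 (fully open); "grasp_force": force on a finger pad.
Only numpy, scipy, OpenCV 4.12 (cv2) and the standard library are available. Lean on these libraries where they do the work, as an engineer would, in place of code of your own. Each camera call takes 0.05 s, during which the arm holds its last target. There are 200 camera calls.

## Working session

There is one attempt and no reset: what is moved stays moved. The work goes in short steps, Python scripts to look and compute and a tool call to move; the robot and the scene stay as the last step left them, time stands still between calls to the robot, and variables do not carry over. Pictures are saved under pics/ and viewed, at most 10 in all, crops included, and the job is handed in when it is done.

Besides the shell and the picture viewer there is one more tool, called after ">>>" in YAML: its name, and indented under it one key for each argument. move_arm: Moves the arm, as the interface text tells. Its arguments: {"type":"object","properties":{"plan":{"type":"array","items":{"type":"object","properties":{"delta_pos":{"type":"array","items":{"type":"number"}},"turn":{"type":"array","items":{"type":"number"}},"fingers":{"type":"number"}}}},"force":{"type":"number"}},"required":["plan"]}

```bash
mkdir -p pics; cat > h.py <<'E'
import numpy as np, cv2, pickle
from workcell import get_obs, camera, hand_in, tip_reach
def snap(n,tag):
    c=camera(n); pickle.dump(c,open(f'{tag}.pkl','wb')); cv2.imwrite(f'pics/{tag}.png',c['color'][:,:,::-1]); return c
def load(tag): return pickle.load(open(f'{tag}.pkl','rb'))
def cloud(c):
    "world xyz for each pixel"
    v,u=np.mgrid[0:400,0:640]; x=(u-c['cx'])/c['fx']; y=(v-c['cy'])/c['fy']
    a,b=x.copy(),y.copy()
    for _ in range(10):
        s=1+c['k1']*(a*a+b*b); a,b=x/s,y/s
    z=c['range_z']; P=np.stack([a*z,b*z,z],-1)
    W=(P-c['t'])@c['R']; W[z==0]=np.nan; return W
def proj(c,X):
    p=np.asarray(X)@c['R'].T+c['t']; a,b=p[...,0]/p[...,2],p[...,1]/p[...,2]; s=1+c['k1']*(a*a+b*b)
    return np.stack([a*s*c['fx']+c['cx'],b*s*c['fy']+c['cy']],-1)
E
python3 - <<'E'
from h import *
print(get_obs(),tip_reach)
for n in('top','side'):
    c=snap(n,n+'0'); print(n,c['fx'],c['cx'],c['cy'],c['k1'],c['R'],c['t'], -c['R'].T@c['t'])
E
```

```text
{'clock': 0.0, 'joint_pos': array([ 1.09840834,  0.33291131, -0.06469942,  1.46092945,  0.02159767,
        1.34988314, -0.08850499]), 'joint_velocities': array([-0.00085965, -0.00015387, -0.00038794,  0.00021445, -0.00143606,
       -0.0014811 , -0.00072869]), 'tau': array([-2.04618715e-03, -6.25451803e+01,  4.78412106e-02, -3.91614962e+01,
        1.60972093e-02,  9.72226117e-03,  4.93899859e-05]), 'position': array([ 0.27157865, -0.5625232 ,  0.24149695]), 'ee_rot': array([ 9.74815864e-01,  2.23010126e-01, -1.90475709e-04, -6.92202546e-04]), 'ft_force': array([-0.06022275,  0.29330471,  0.04726871]), 'torque': array([-0.03634023, -0.02399072,  0.07012994]), 'grasp_force': 0.0, 'grip_width': 0.9971808213078268} 0.011
top 484.7972772312603 325.89809818357406 198.82474742836646 -0.03176641487241089 [[-0.02156593 -0.99976681 -0.00111404]
 [-0.98213076  0.02139386 -0.18697986]
 [ 0.18696009 -0.00293826 -0.98236311]] [0.05423433 0.49038865 1.56974521] [0.18931568 0.04834271 1.63381302]
side 485.17505334519603 320.8120533531659 200.7811420589212 0.014812155272124952 [[ 0.97812185 -0.20769901  0.01177989]
 [-0.11471672 -0.58574358 -0.80233692]
 [ 0.17354458  0.78343192 -0.59675514]] [-0.47843306  0.15015957  1.37829708] [ 0.24599565 -1.091217    0.94862032]
```

View pics/top0.png

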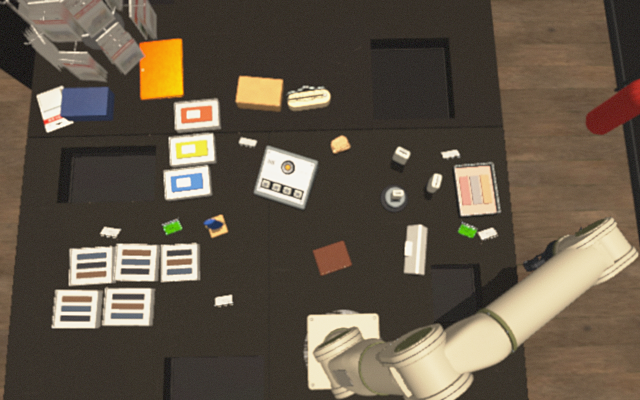

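View pics/side0.png

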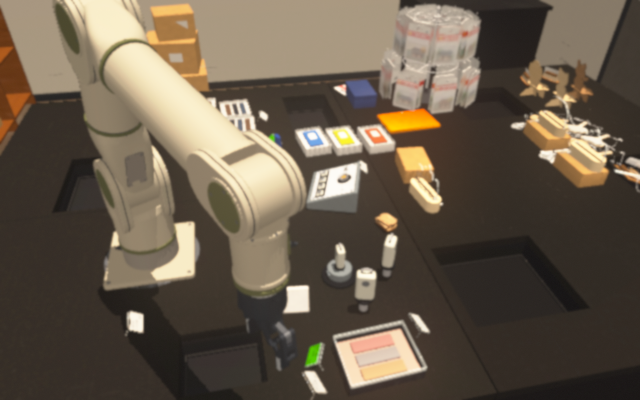

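The top view shows the console at about (286,178), the dock with the key at (395,196), look-alikes at (401,155) and (434,183), the magnets at (340,145), and the white wedge case at (415,248). The side view shows the key in the dock at (340,255) and the console at (335,185).

```bash
python3 - <<'E'
from h import *
t=load('top0');s=load('side0')
def crop(c,x,y,w,h,W,H): return cv2.resize(c['color'][y:y+h,x:x+w,::-1],(W,H),interpolation=cv2.INTER_CUBIC)
a=np.hstack([crop(t,246,138,80,60+20,400,400),crop(t,365,140,80,80,400,400)])
cv2.imwrite('pics/c1.png',a)
a=np.hstack([crop(s,295,150,80,80,400,400),crop(s,305,230,100,100,400,400)])
cv2.imwrite('pics/c2.png',a)
W=cloud(t)
for n,(x0,x1,y0,y1) in dict(console=(250,322,142,212),dockregion=(375,450,143,215)).items():
    w=W[y0:y1,x0:x1]; print(n); 
    for r in range(0,w.shape[0],5): print(y0+r,[ '%.0f'%(1000*z) for z in w[r,::5,2]])
for p in [(286,178),(397,194),(395,199),(401,155),(434,183),(340,145),(415,248),(216,224)]: print(p,W[p[1],p[0]].round(3))
E
```

```text
console
142 ['11', '7', '-2', '0', '0', '0', '-4', '-1', '-6', '1', '-1', '-6', '-3', '-14', '4']
147 ['9', '4', '5', '1', '83', '1', '-1', '3', '-2', '2', '-5', '3', '-5', '-5', '-7']
152 ['nan', '-8', '-11', '77', '83', '84', '80', '78', '6', '1', '-2', '-3', '-6', '4', '-3']
157 ['6', '1', '3', '68', '76', '74', '78', 'nan', '81', '79', '82', '89', '1', '-2', '2']
162 ['2', '-2', '-6', '59', '67', '69', '71', '91', '69', '77', '79', '86', '85', '87', '-6']
167 ['8', '2', '54', '65', '57', '66', '72', '78', '73', '70', '74', '75', '78', '79', '6']
172 ['2', '0', '51', '55', '61', '66', '56', '67', '61', '69', '67', '72', '69', '33', '-4']
177 ['-2', '3', '48', '50', '48', '50', '55', '61', 'nan', '55', '64', '62', '65', '-1', '3']
182 ['5', '-7', '40', '48', '44', '49', '46', '52', '53', '53', '51', '66', '55', '1', '5']
187 ['-2', '37', '35', '39', '41', '48', '43', '58', '47', '46', '47', '63', '31', '4', '-3']
192 ['-0', '29', '31', '31', 'nan', '35', '41', '48', '44', '51', '56', '47', '2', '-8', '-8']
197 ['4', '6', '-2', '15', '31', '25', '32', '37', '37', '40', '40', '39', '
[... 1112 characters left out ...]
'4', '18', '46', '100', '101', '12', '3', '0', '-1', '2', '-2', '5', '2', '-2']
198 ['-7', '11', '31', '43', '47', '44', '6', '2', '1', '-4', '1', '-6', '-1', '-5', '1']
203 ['2', '2', '16', '27', '27', '38', '5', '5', '-2', '7', '6', '2', '-3', '-3', '-2']
208 ['3', '5', '6', '11', '13', '12', 'nan', '2', '-6', '4', '-1', '1', '-1', '-5', '-5']
213 ['-2', '-1', '-2', '3', '2', '9', '-1', '4', '-4', '3', '-1', '5', '-1', '7', '2']
(286, 178) [0.563 0.175 0.056]
(397, 194) [ 0.49  -0.185  0.109]
(395, 199) [ 0.487 -0.188  0.039]
(401, 155) [ 0.615 -0.201  0.125]
(434, 183) [ 0.52  -0.302  0.127]
(340, 145) [ 0.684 -0.009  0.023]
(415, 248) [ 0.321 -0.244  0.051]
(216, 224) [0.411 0.403 0.071]
```

View pics/c1.png

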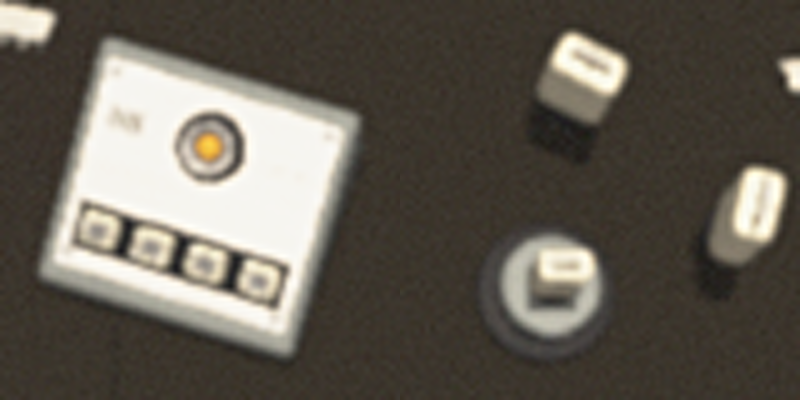

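View pics/c2.png

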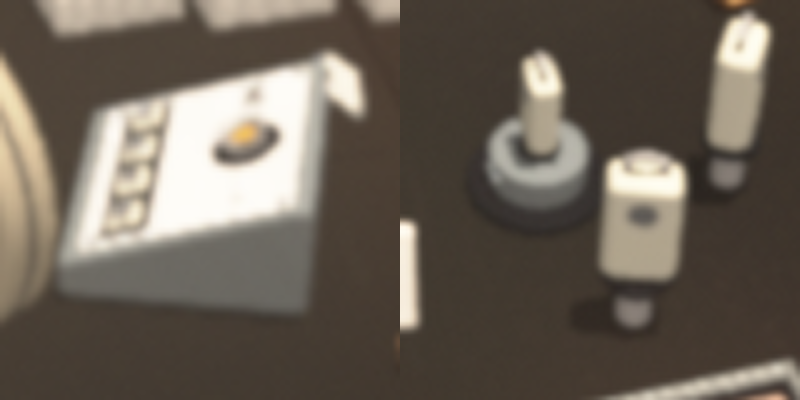

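The top crop (5x) shows keys 1–4 at (100,230), (152,246), (205,263), (260,281), the contact at (209,147), the drum at (551,290) and the key top at (566,264). The side crop shows keys 4–1 from (125,215) to (148,113), the contact at (243,133) and the key leaning clear of both look-alikes. Next I fit the poses.

```bash
cat > fit.py <<'E'
from h import *
from scipy.optimize import least_squares
t=load('top0');s=load('side0')
def T(p,o,k): return np.array(o)+(np.array(p,float)+.5)/k-.5
a=np.radians(20)
def cons(p):
    x,y,psi,sk,sp=p; R=np.array([[np.cos(psi),-np.sin(psi),0],[np.sin(psi),np.cos(psi),0],[0,0,1]])
    f=lambda sl,yy,n: R@np.array([-.08+sl*np.cos(a)-n*np.sin(a),yy,.028+sl*np.sin(a)+n*np.cos(a)])+[x,y,0]
    return [f(sk,yy,.007) for yy in(.057,.019,-.019,-.057)],f(sp,0,.010),f(sp,0,0),R
Tk=np.array([T(q,(246,138),5) for q in [(100,230),(152,246),(205,263),(260,281),(209,147)]])
Sk=np.array([T(q,(295,150),5) for q in [(148,113),(140,145),(133,178),(125,215),(243,133)]])
def res(p,c,Z): k,ct,_,_=cons(p); return (proj(c,np.array(k+[ct]))-Z).ravel()
def go(f): return least_squares(f,[.56,.17,-.31,.03,.1],x_scale=.01,loss='soft_l1')
if __name__=='__main__':
    for nm,f in dict(both=lambda p:np.r_[res(p,t,Tk),res(p,s,Sk)],top=lambda p:np.r_[res(p,t,Tk)]).items():
        r=go(f); print(nm,r.x.round(4)); print(f(r.x).reshape(-1,2).round(2).tolist())
        if nm=='both': np.save('cons.npy',r.x)
    W=cloud(t); 
    p=np.load('cons.npy'); k,ct,o,R=cons(p)
    # housing corners and plane check from depth
    n=R@[-np.sin(a),0,np.cos(a)]
    loc=(W-o)@R; 
    uv=np.mgrid[0:400,0:640]
    w=W[155:200,258:310].reshape(-1,3); d=(w-o)@n; d=d[abs(d)<.004]; print('plane off',np.median(d),len(d))
    # key handle top / drum
    for c,nm,z,box in((t,'t',0,(378,412,183,212)),(s,'s',0,(320,360,240,290))):
        w=cloud(c)[box[2]:box[3],box[0]:box[1]].reshape(-1,3)
        for lo,hi in((.094,.112),(.028,.042)):
            q=w[(w[:,2]>lo)&(w[:,2]<hi)]; print(nm,lo,len(q),q.mean(0).round(4),q.min(0).round(3),q.max(0).round(3))
    # corners from housing
    for X in [(-.08,.09,.028),(-.08,-.09,.028),(.08,-.09,.086),(.08,.09,.086),(-.08,-.09,0)]:
        P=R@np.array(X)+[p[0],p[1],0]; print(X,((proj(t,P)+.5-[246,138])*5).round(),((proj(s,P)+.5-[295,150])*5).round())
    # dock: crop predictions for dock at x,y with the key
    for c,Z,k,o0 in((t,[(551,290)],5,(365-80,140)),(s,[(538-400,160)],4,(305,230))):
        px=T(Z[0],o0,k)
        f=lambda q:proj(c,np.array([q[0],q[1],.034]))-px
        print('drum',least_squares(f,[.48,-.19]).x.round(4))
    for c,Z,k,o0 in((t,[(566,264)],5,(365-80,140)),(s,[(542-400,75)],4,(305,230))):
        px=T(Z[0],o0,k)
        f=lambda q:proj(c,np.array([q[0],q[1],.102]))-px
        print('keytop',least_squares(f,[.48,-.19]).x.round(4))
E
python3 fit.py
python3 - <<'E'
from h import *
t=load('top0');s=load('side0')
def crop(c,x,y,w,h,W,H): return cv2.resize(c['color'][y:y+h,x:x+w,::-1],(W,H),interpolation=cv2.INTER_CUBIC)
cv2.imwrite('pics/c3.png',np.hstack([crop(t,375,177,40,40,400,400),crop(s,320,235,40,60,400,600)[:400]]))
E
```

```text
both [ 0.5741  0.1766 -0.3337  0.0392  0.1145]
[[-0.23, -0.67], [0.08, -0.48], [0.22, -0.47], [0.0, -0.65], [0.07, -0.36], [-0.74, 0.39], [-0.51, 0.24], [-0.54, 0.13], [-0.42, -0.52], [-0.31, 0.29]]
top [ 0.6056  0.1671 -0.3328  0.0045  0.0809]
[[-0.15, -0.06], [0.08, 0.1], [0.15, 0.08], [-0.15, -0.14], [0.07, 0.02]]
plane off 0.0010320043855459318 1242
t 0.094 51 [ 0.4961 -0.186   0.1014] [ 0.488 -0.203  0.094] [ 0.506 -0.17   0.112]
t 0.028 179 [ 0.4931 -0.1831  0.0343] [ 0.464 -0.219  0.028] [ 0.53  -0.155  0.042]
s 0.094 93 [ 0.4999 -0.2221  0.1018] [ 0.488 -0.321  0.094] [ 0.514 -0.172  0.112]
s 0.028 278 [ 0.4957 -0.196   0.0337] [ 0.465 -0.223  0.028] [ 0.531 -0.158  0.041]
(-0.08, 0.09, 0.028) [ 40. 266.] [101. 110.]
(-0.08, -0.09, 0.028) [293. 347.] [ 62. 264.]
(0.08, -0.09, 0.086) [365. 105.] [320. 210.]
(0.08, 0.09, 0.086) [108.  25.] [337.  56.]
(-0.08, -0.09, 0) [294. 354.] [ 63. 299.]
drum [ 0.4929 -0.1882]
drum [ 0.4961 -0.1993]
keytop [ 0.4969 -0.1886]
keytop [ 0.4984 -0.191 ]
```

View pics/c3.png

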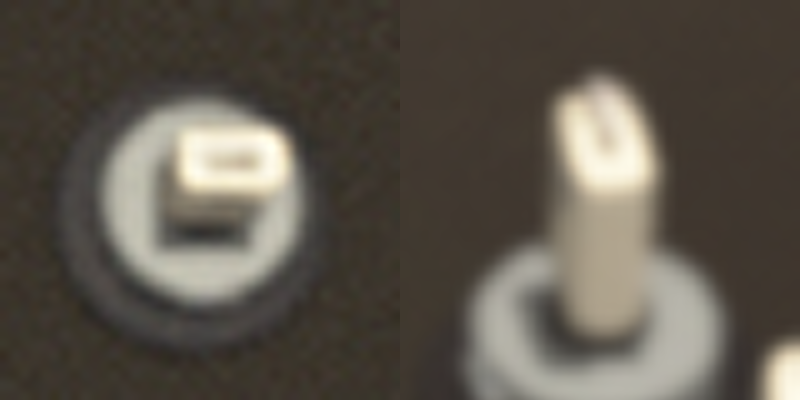

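The crop shows the drum top centred at about (202,199) and the key's top face at (233,160), aligned with the image axes (10x). So the key stands at about (0.496, -0.189) with yaw near 0. First move: to above key 3.

```bash
cat > g.py <<'E'
from fit import *
from scipy.spatial.transform import Rotation as Ro
p=np.load('cons.npy'); K,CT,PO,Rc=cons(p)
cx,cy=Rc[:,0],Rc[:,1]; n=Rc@[-np.sin(a),0,np.cos(a)]; sl=Rc@[np.cos(a),0,np.sin(a)]
RT=np.stack([np.cross(sl,-n),sl,-n],1)           # tool orientation square to face
def go_to(pos,R=RT):
    o=get_obs(); Rcur=Ro.from_quat(o['ee_rot']).as_matrix()
    print('dpos',(Rcur.T@(pos-o['position'])).round(4).tolist(),'turn',Ro.from_matrix(Rcur.T@R).as_rotvec().round(3).tolist(),'clock',round(o['clock'],2))
def st():
    o=get_obs(); f=o['ft_force']; print('pos',o['position'].round(4),'F',f.round(2),'F.n',round(f@n,2),'grip',o['grip_width'],o['grasp_force'],'t',o['clock'])
E
python3 - <<'E'
from g import *
print(np.array(K).round(4),PO.round(4),n.round(3))
go_to(K[2]+n*.041)
E
```

```text
[[0.5498 0.2453 0.048 ]
 [0.5374 0.2094 0.048 ]
 [0.5249 0.1735 0.048 ]
 [0.5125 0.1376 0.048 ]] [0.6002 0.1675 0.0672] [-0.323  0.112  0.94 ]
dpos [0.5382, -0.5624, 0.1558] turn [-0.332, 0.137, -0.779] clock 0.1
```

Careful with the scale: shifts go in shares of 0.8 m and turns go in shares of 360 degrees. That gives: -0.562 m is -0.7025, 0.538 m is 0.6725, -0.779 rad is -0.124.

>>> move_arm:
  plan:
    - {"delta_pos": [0.3375, -0.35, 0], "turn": [0, 0, -0.0637], "fingers": 1}
    - {"delta_pos": [0.3375, -0.35, 0], "turn": [0, 0, -0.0637], "fingers": 1}
    - {"delta_pos": [0.3375, -0.35, 0], "turn": [0, 0, -0.0637], "fingers": 1}
    - {"delta_pos": [0.6725, -0.7025, 0.0625], "turn": [-0.0528, 0.0218, -0.124], "fingers": 1}
    - {"delta_pos": [0.6725, -0.7025, 0.0625], "turn": [-0.0528, 0.0218, -0.124], "fingers": 1}
    - {"delta_pos": [0.6725, -0.7025, 0.0625], "turn": [-0.0528, 0.0218, -0.124], "fingers": 1}
    - {"delta_pos": [0.6725, -0.7025, 0.0625], "turn": [-0.0528, 0.0218, -0.124], "fingers": 1}
    - {"delta_pos": [0.6725, -0.7025, 0.0625], "turn": [-0.0528, 0.0218, -0.124], "fingers": 1}
    - {"delta_pos": [0.6725, -0.7025, 0.0625], "turn": [-0.0528, 0.0218, -0.124], "fingers": 1}
    - {"delta_pos": [0.6725, -0.7025, 0.0625], "turn": [-0.0528, 0.0218, -0.124], "fingers": 1}
    - {"delta_pos": [0.6725, -0.7025, 0.0625], "turn": [-0.0528, 0.0218, -0.124], "fingers": 1}
    - {"delta_pos": [0.6725, -0.7025, 0.0625], "turn": [-0.0528, 0.0218, -0.124], "fingers": 1}

```text
clock: 1.6
position: [0.492, 0.1278, 0.1902]
ee_rot: [0.801, 0.575, 0.088, 0.142]
ft_force: [-0.1, -2.3, -4.4]
grip_width: 0.0
grasp_force: 0.0
```

```bash
python3 -c "
from g import *
st(); go_to(K[2]+n*.026)"
```

```text
pos [0.492  0.1278 0.1902] F [-0.1  -2.33 -4.36] F.n -4.32 grip 0.00026305678867774037 0.0 t 1.6
dpos [0.0564, -0.0313, 0.1126] turn [-0.014, 0.018, 0.011] clock 1.6
```

>>> move_arm:
  plan:
    - {"delta_pos": [0, 0, 0], "turn": [0, 0, 0], "fingers": 1}
    - {"delta_pos": [0, 0, 0], "turn": [0, 0, 0], "fingers": 1}

```text
clock: 1.85
position: [0.4912, 0.1244, 0.1886]
ee_rot: [0.802, 0.575, 0.087, 0.139]
ft_force: [-0.3, -0.4, -0.6]
grip_width: -0.001
grasp_force: 0.0
```

```bash
python3 -c "
from g import *
st(); go_to(K[2]+n*.026)"
```

```text
pos [0.4912 0.1244 0.1886] F [-0.33 -0.39 -0.58] F.n -0.49 grip -0.0005863316276788457 0.0 t 1.85
dpos [0.0599, -0.0305, 0.111] turn [-0.02, 0.019, 0.01] clock 1.85
```

Converted, 0.111 m is 0.1388, -0.0305 m is -0.0381, -0.02 rad is -0.0032.

>>> move_arm:
  plan:
    - {"delta_pos": [0.075, -0.0381, 0.0875], "turn": [-0.0032, 0.003, 0.0016], "fingers": 1}
    - {"delta_pos": [0.075, -0.0381, 0.0875], "turn": [-0.0032, 0.003, 0.0016], "fingers": 1}
    - {"delta_pos": [0.075, -0.0381, 0.1125], "turn": [-0.0032, 0.003, 0.0016], "fingers": 1}
    - {"delta_pos": [0.075, -0.0381, 0.1388], "turn": [-0.0032, 0.003, 0.0016], "fingers": 1}
    - {"delta_pos": [0.075, -0.0381, 0.1388], "turn": [-0.0032, 0.003, 0.0016], "fingers": 1}
    - {"delta_pos": [0.075, -0.0381, 0.1388], "turn": [-0.0032, 0.003, 0.0016], "fingers": 1}

```text
clock: 2.6
position: [0.5176, 0.1763, 0.0744]
ee_rot: [0.802, 0.571, 0.102, 0.143]
ft_force: [0.1, -0.4, 0.5]
grip_width: -0.001
grasp_force: 0.0
```

```bash
python3 -c "
from g import *
st(); go_to(K[2]+n*.008)
s=snap('side','s1'); t=snap('top','t1')
def crop(c,x,y,w,h,W,H): return cv2.resize(c['color'][y:y+h,x:x+w,::-1],(W,H),interpolation=cv2.INTER_CUBIC)
cv2.imwrite('pics/c4.png',np.hstack([crop(s,295,150,80,80,400,400),crop(t,246,138,80,80,400,400)]))
"
```

```text
pos [0.5176 0.1763 0.0744] F [ 0.09 -0.4   0.53] F.n 0.43 grip -0.0014767928459284972 0.0 t 2.6
dpos [-0.0002, -0.0018, 0.0195] turn [0.004, 0.001, -0.001] clock 2.6
```

View pics/c4.png

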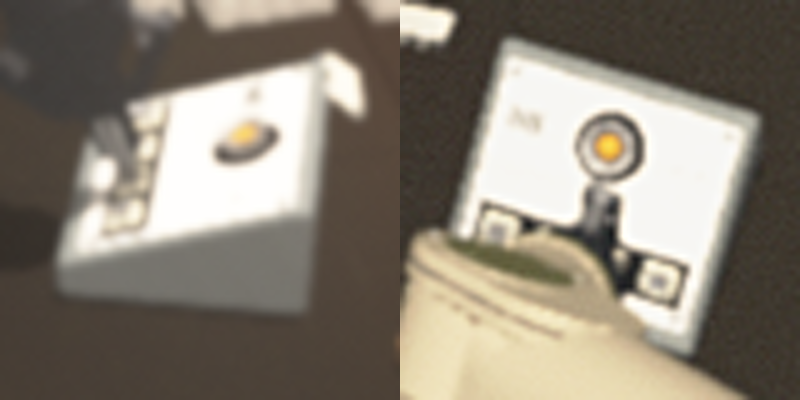

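Fingers are over key 3, as in the fit. Now descending.

Converted, 0.0195 m is 0.0244, 0.016 m is 0.02.

>>> move_arm:
  plan:
    - {"delta_pos": [0, -0.0023, 0.0125], "turn": [0, 0, 0], "fingers": 1}
    - {"delta_pos": [0, -0.0023, 0.02], "turn": [0, 0, 0], "fingers": 1}
    - {"delta_pos": [0, -0.0023, 0.0244], "turn": [0, 0, 0], "fingers": 1}
    - {"delta_pos": [0, -0.0023, 0.0244], "turn": [0, 0, 0], "fingers": 1}

```text
clock: 3.2
position: [0.5218, 0.1753, 0.0547]
ee_rot: [0.802, 0.571, 0.101, 0.143]
ft_force: [-11.6, -5.2, 20.3]
grip_width: -0.002
grasp_force: 11.1
```

```bash
python3 -c "
from g import *
st(); go_to(K[2]+n*.008)"
```

```text
pos [0.5218 0.1753 0.0547] F [-11.57  -5.21  20.26] F.n 22.2 grip -0.0016678302437618852 11.124714377510827 t 3.2
dpos [-0.0007, 0.001, -0.0005] turn [0.003, 0.002, 0.0] clock 3.2
```

Converted, -0.001 m is -0.0013.

>>> move_arm:
  plan:
    - {"delta_pos": [0, 0, -0.0013], "turn": [0, 0, 0], "fingers": 1}
    - {"delta_pos": [0, 0, -0.0013], "turn": [0, 0, 0], "fingers": 1}

```text
clock: 3.45
position: [0.5216, 0.1754, 0.0551]
ee_rot: [0.802, 0.571, 0.101, 0.143]
ft_force: [-3.5, -3.1, 7.5]
grip_width: 0.0
grasp_force: 4.3
```

>>> move_arm:
  plan:
    - {"delta_pos": [0, 0, -0.0013], "turn": [0, 0, 0], "fingers": 1}
    - {"delta_pos": [0, 0, -0.0013], "turn": [0, 0, 0], "fingers": 1}

```text
clock: 3.7
position: [0.5214, 0.1756, 0.0559]
ee_rot: [0.802, 0.571, 0.101, 0.142]
ft_force: [0.5, -2.2, 3.0]
grip_width: -0.002
grasp_force: 1.4
```

Converted, -0.001 m is -0.0013.

>>> move_arm:
  plan:
    - {"delta_pos": [0, 0, -0.0013], "turn": [0, 0, 0], "fingers": 1}
    - {"delta_pos": [0, 0, -0.0013], "turn": [0, 0, 0], "fingers": 1}

```text
clock: 3.95
position: [0.521, 0.176, 0.0569]
ee_rot: [0.802, 0.571, 0.101, 0.142]
ft_force: [-0.2, -0.7, 1.9]
grip_width: -0.003
grasp_force: 1.1
```

Converted, -0.0025 m is -0.0031.

>>> move_arm:
  plan:
    - {"delta_pos": [0, 0, -0.0031], "turn": [0, 0, 0], "fingers": 1}
    - {"delta_pos": [0, 0, -0.0031], "turn": [0, 0, 0], "fingers": 1}

```text
clock: 4.2
position: [0.5201, 0.1766, 0.0594]
ee_rot: [0.802, 0.571, 0.102, 0.142]
ft_force: [-0.8, 0.9, 0.8]
grip_width: -0.003
grasp_force: 0.5
```

Converted, -0.012 m is -0.015.

>>> move_arm:
  plan:
    - {"delta_pos": [0, 0, -0.015], "turn": [0, 0, 0], "fingers": 1}
    - {"delta_pos": [0, 0, -0.015], "turn": [0, 0, 0], "fingers": 1}
    - {"delta_pos": [0, 0, -0.015], "turn": [0, 0, 0], "fingers": 1}

```text
clock: 4.58
position: [0.5163, 0.1775, 0.0707]
ee_rot: [0.802, 0.571, 0.101, 0.142]
ft_force: [-0.4, 0.3, -0.7]
grip_width: 0.002
grasp_force: 0.0
```

```bash
python3 -c "
from g import *
st(); go_to(K[0]+n*.026)"
```

```text
pos [0.5163 0.1775 0.0707] F [-0.38  0.27 -0.66] F.n -0.46 grip 0.002489100936343038 0.0 t 4.575
dpos [0.0751, 0.0011, -0.0015] turn [0.002, -0.0, -0.0] clock 4.58
```

Key 3 is pressed and back up; it bottoms at about K+0.008·n. Next, key 1.

Converted, 0.075 m is 0.0938, -0.008 m is -0.01.

>>> move_arm:
  plan:
    - {"delta_pos": [0, 0.0013, -0.015], "turn": [0, 0, 0], "fingers": 1}
    - {"delta_pos": [0.0688, 0.0013, -0.015], "turn": [0, 0, 0], "fingers": 1}
    - {"delta_pos": [0.0938, 0.0013, -0.01], "turn": [0, 0, 0], "fingers": 1}
    - {"delta_pos": [0.0938, 0.0013, -0.0019], "turn": [0, 0, 0], "fingers": 1}
    - {"delta_pos": [0.0938, 0.0013, -0.0019], "turn": [0, 0, 0], "fingers": 1}

```text
clock: 5.2
position: [0.5409, 0.2472, 0.0718]
ee_rot: [0.802, 0.571, 0.101, 0.142]
ft_force: [-1.0, -0.7, 0.5]
grip_width: 0.002
grasp_force: 0.0
```

```bash
python3 -c "
from g import *
st(); go_to(K[0]+n*.0082)"
```

```text
pos [0.5409 0.2472 0.0718] F [-0.95 -0.65  0.46] F.n 0.66 grip 0.0017424231342960074 0.0 t 5.2
dpos [0.0012, 0.0004, 0.0173] turn [0.001, 0.001, -0.0] clock 5.2
```

Converted, 0.017 m is 0.0213, 0.001 m is 0.0013.

>>> move_arm:
  plan:
    - {"delta_pos": [0.0013, 0, 0.0125], "turn": [0, 0, 0], "fingers": 1}
    - {"delta_pos": [0.0013, 0, 0.0181], "turn": [0, 0, 0], "fingers": 1}
    - {"delta_pos": [0.0013, 0, 0.0213], "turn": [0, 0, 0], "fingers": 1}
    - {"delta_pos": [0.0013, 0, 0.0213], "turn": [0, 0, 0], "fingers": 1}

```text
clock: 5.7
position: [0.5471, 0.2469, 0.0563]
ee_rot: [0.802, 0.571, 0.101, 0.142]
ft_force: [-1.5, -1.5, 4.7]
grip_width: -0.002
grasp_force: 1.4
```

```bash
python3 -c "
from g import *
st(); go_to(K[0]+n*.0082)"
```

```text
pos [0.5471 0.2469 0.0563] F [-1.48 -1.48  4.72] F.n 4.75 grip -0.0023337732319475514 1.409092079848051 t 5.7
dpos [-0.0006, 0.0, 0.0007] turn [0.002, 0.0, -0.0] clock 5.7
```

Converted, 0.001 m is 0.0013.

>>> move_arm:
  plan:
    - {"delta_pos": [0, 0, 0.0013], "turn": [0, 0, 0], "fingers": 1}
    - {"delta_pos": [0, 0, 0.0013], "turn": [0, 0, 0], "fingers": 1}

```text
clock: 5.95
position: [0.5474, 0.2472, 0.0556]
ee_rot: [0.802, 0.571, 0.101, 0.142]
ft_force: [-1.1, -1.8, 4.3]
grip_width: 0.0
grasp_force: 1.9
```

Converted, 0.0008 m is 0.001.

>>> move_arm:
  plan:
    - {"delta_pos": [0, 0, 0.001], "turn": [0, 0, 0], "fingers": 1}
    - {"delta_pos": [0, 0, 0.001], "turn": [0, 0, 0], "fingers": 1}

```text
clock: 6.2
position: [0.5476, 0.2472, 0.0554]
ee_rot: [0.802, 0.571, 0.101, 0.143]
ft_force: [-6.0, -4.1, 11.6]
grip_width: 0.0
grasp_force: 6.4
```

Key 1 bottomed. I lift off and go to key 4.

Converted, -0.1142 m is -0.1428, -0.1 m is -0.125.

>>> move_arm:
  plan:
    - {"delta_pos": [0, 0, -0.01], "turn": [0, 0, 0], "fingers": 1}
    - {"delta_pos": [0, 0, -0.0375], "turn": [0, 0, 0], "fingers": 1}
    - {"delta_pos": [-0.0688, 0, -0.0375], "turn": [0, 0, 0], "fingers": 1}
    - {"delta_pos": [-0.125, 0, -0.0375], "turn": [0, 0, 0], "fingers": 1}
    - {"delta_pos": [-0.1428, 0, -0.0275], "turn": [0, 0, 0], "fingers": 1}
    - {"delta_pos": [-0.1428, 0, -0.0213], "turn": [0, 0, 0], "fingers": 1}
    - {"delta_pos": [-0.1428, 0, -0.0213], "turn": [0, 0, 0], "fingers": 1}

```text
clock: 7.08
position: [0.505, 0.1428, 0.0705]
ee_rot: [0.802, 0.572, 0.102, 0.141]
ft_force: [-0.0, 1.0, 0.7]
grip_width: 0.001
grasp_force: 0.0
```

```bash
python3 -c "
from g import *
st(); go_to(K[3]+n*.0078)"
```

```text
pos [0.505  0.1428 0.0705] F [-0.03  0.99  0.74] F.n 0.82 grip 0.0014540232130987544 0.0 t 7.075
dpos [-0.0025, 0.0005, 0.0163] turn [0.001, -0.002, 0.001] clock 7.08
```

Converted, 0.017 m is 0.0213, -0.002 m is -0.0025.

>>> move_arm:
  plan:
    - {"delta_pos": [-0.0025, 0.0006, 0.0113], "turn": [0, 0, 0], "fingers": 1}
    - {"delta_pos": [-0.0025, 0.0006, 0.0181], "turn": [0, 0, 0], "fingers": 1}
    - {"delta_pos": [-0.0025, 0.0006, 0.0213], "turn": [0, 0, 0], "fingers": 1}
    - {"delta_pos": [-0.0025, 0.0006, 0.0213], "turn": [0, 0, 0], "fingers": 1}

```text
clock: 7.58
position: [0.51, 0.1382, 0.0553]
ee_rot: [0.802, 0.571, 0.101, 0.142]
ft_force: [-9.9, -0.2, 14.9]
grip_width: -0.003
grasp_force: 8.3
```

```bash
python3 -c "
from g import *
st(); go_to(K[3]+n*.0078)"
```

```text
pos [0.51   0.1382 0.0553] F [-9.93 -0.21 14.85] F.n 17.14 grip -0.0033587030829215518 8.29096872912487 t 7.575
dpos [0.0003, -0.0001, -0.0001] turn [0.002, -0.0, 0.001] clock 7.58
```

Converted, -0.12 m is -0.15, -0.06 m is -0.075.

>>> move_arm:
  plan:
    - {"delta_pos": [0, 0, -0.0125], "turn": [0, 0, 0], "fingers": 1}
    - {"delta_pos": [0, 0, -0.075], "turn": [0, 0, 0], "fingers": 1}
    - {"delta_pos": [0, 0, -0.15], "turn": [0, 0, 0], "fingers": 1}
    - {"delta_pos": [0, 0, -0.15], "turn": [0, 0, 0], "fingers": 1}
    - {"delta_pos": [0, 0, -0.15], "turn": [0, 0, 0], "fingers": 1}

```text
clock: 8.2
position: [0.4716, 0.1505, 0.1686]
ee_rot: [0.802, 0.571, 0.102, 0.144]
ft_force: [0.3, -1.4, -0.2]
grip_width: -0.001
grasp_force: 0.0
```

```bash
cat >> g.py <<'E'
RD=np.array([[0,1,0],[1,0,0],[0,0,-1.]])
KD=np.array([.496,-.189,0])
E
python3 -c "
from g import *
st(); go_to(KD+[0,0,.18],RD)"
```

```text
pos [0.4716 0.1505 0.1686] F [ 0.32 -1.36 -0.15] F.n -0.4 grip -0.0012912552130542394 0.0 t 8.2
dpos [-0.3127, 0.1297, 0.0365] turn [0.352, 0.061, -0.33] clock 8.2
```

Converted, -0.313 m is -0.3913, 0.0365 m is 0.0456, 0.352 rad is 0.056.

>>> move_arm:
  plan:
    - {"delta_pos": [-0.3913, 0.1625, 0.0456], "turn": [0.056, 0.0097, -0.0525], "fingers": 0}
    - {"delta_pos": [-0.3913, 0.1625, 0.0456], "turn": [0.056, 0.0097, -0.0525], "fingers": 0}
    - {"delta_pos": [-0.3913, 0.1625, 0.0456], "turn": [0.056, 0.0097, -0.0525], "fingers": 0}
    - {"delta_pos": [-0.3913, 0.1625, 0.0456], "turn": [0.056, 0.0097, -0.0525], "fingers": 0}
    - {"delta_pos": [-0.3913, 0.1625, 0.0456], "turn": [0.056, 0.0097, -0.0525], "fingers": 0}
    - {"delta_pos": [-0.3913, 0.1625, 0.0456], "turn": [0.056, 0.0097, -0.0525], "fingers": 0}
    - {"delta_pos": [-0.3913, 0.1625, 0.0456], "turn": [0.056, 0.0097, -0.0525], "fingers": 0}
    - {"delta_pos": [-0.3913, 0.1625, 0.0456], "turn": [0.056, 0.0097, -0.0525], "fingers": 0}
    - {"delta_pos": [-0.3913, 0.1625, 0.0456], "turn": [0.056, 0.0097, -0.0525], "fingers": 0}

```text
clock: 9.32
position: [0.4958, -0.1875, 0.1771]
ee_rot: [0.706, 0.708, -0.0, -0.003]
ft_force: [0.3, 0.5, -0.3]
grip_width: 1.0
grasp_force: 0.0
```

```bash
python3 -c "
from g import *
st(); go_to(KD+[0,0,.061],RD)
s=snap('side','s2'); t=snap('top','t2')
def crop(c,x,y,w,h,W,H): return cv2.resize(c['color'][y:y+h,x:x+w,::-1],(W,H),interpolation=cv2.INTER_CUBIC)
cv2.imwrite('pics/c5.png',np.hstack([crop(s,280,180,120,120,400,400),crop(t,350,130,100,100,400,400)]))
"
```

```text
pos [ 0.4958 -0.1875  0.1771] F [ 0.26  0.52 -0.28] F.n -0.29 grip 1.000043676772284 0.0 t 9.325
dpos [-0.0019, 0.0008, 0.116] turn [-0.005, -0.004, 0.003] clock 9.32
```

View pics/c5.png

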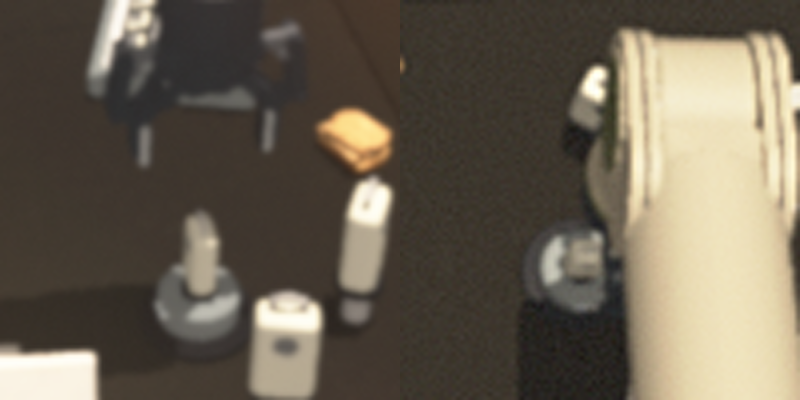

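The fingers straddle the key at (200,250) in the side crop, with the look-alikes clear. I descend and grip.

Converted, 0.116 m is 0.145, 0.09 m is 0.1125, -0.005 rad is -0.0008.

>>> move_arm:
  plan:
    - {"delta_pos": [-0.0019, 0.0006, 0.0625], "turn": [-0.0008, -0.0006, 0.0005], "fingers": 0}
    - {"delta_pos": [-0.0019, 0.0006, 0.1125], "turn": [-0.0008, -0.0006, 0.0005], "fingers": 0}
    - {"delta_pos": [-0.0019, 0.0006, 0.145], "turn": [-0.0008, -0.0006, 0.0005], "fingers": 0}
    - {"delta_pos": [-0.0019, 0.0006, 0.145], "turn": [-0.0008, -0.0006, 0.0005], "fingers": 0}
    - {"delta_pos": [-0.0019, 0.0006, 0.145], "turn": [-0.0008, -0.0006, 0.0005], "fingers": 0.5}
    - {"delta_pos": [-0.0019, 0.0006, 0.145], "turn": [-0.0008, -0.0006, 0.0005], "fingers": 0.65}
    - {"delta_pos": [-0.0019, 0.0006, 0.145], "turn": [-0.0008, -0.0006, 0.0005], "fingers": 0.7}
  force: 40

```text
clock: 10.3
position: [0.4963, -0.1905, 0.0626]
ee_rot: [0.708, 0.706, 0.0, 0.001]
ft_force: [-0.0, -1.0, -0.2]
grip_width: 0.374
grasp_force: 0.0
```

```bash
python3 -c "
from g import *
st(); go_to(KD+[0,0,.061],RD)"
```

```text
pos [ 0.4963 -0.1905  0.0626] F [-0.04 -1.02 -0.16] F.n -0.25 grip 0.3742617908329834 0.0 t 10.3
dpos [0.0015, -0.0003, 0.0016] turn [0.002, 0.002, -0.003] clock 10.3
```

Converted, 0.001 m is 0.0013.

>>> move_arm:
  plan:
    - {"delta_pos": [0.0013, 0, 0.0013], "turn": [0, 0, 0], "fingers": 0.72}
    - {"delta_pos": [0.0013, 0, 0.0013], "turn": [0, 0, 0], "fingers": 0.76}
    - {"delta_pos": [0.0013, 0, 0.0013], "turn": [0, 0, 0], "fingers": 1}
    - {"delta_pos": [0.0013, 0, 0.0013], "turn": [0, 0, 0], "fingers": 1}
    - {"delta_pos": [0.0013, 0, 0.0013], "turn": [0, 0, 0], "fingers": 1}
    - {"delta_pos": [0.0013, 0, 0.0013], "turn": [0, 0, 0], "fingers": 1}

```text
clock: 11.05
position: [0.4963, -0.1892, 0.0611]
ee_rot: [0.708, 0.706, 0.0, 0.001]
ft_force: [2.4, -0.1, 3.6]
grip_width: 0.23
grasp_force: 40.0
```

```bash
python3 -c "
from g import *
st()"
```

```text
pos [ 0.4963 -0.1892  0.0611] F [ 2.45 -0.12  3.57] F.n 2.55 grip 0.23006968452492393 40.00592529773712 t 11.05
```

Converted, -0.15 m is -0.1875, -0.11 m is -0.1375.

>>> move_arm:
  plan:
    - {"delta_pos": [0, 0, -0.025], "turn": [0, 0, 0], "fingers": 1}
    - {"delta_pos": [0, 0, -0.075], "turn": [0, 0, 0], "fingers": 1}
    - {"delta_pos": [0, 0, -0.1375], "turn": [0, 0, 0], "fingers": 1}
    - {"delta_pos": [0, 0, -0.1875], "turn": [0, 0, 0], "fingers": 1}
    - {"delta_pos": [0, 0, -0.1875], "turn": [0, 0, 0], "fingers": 1}
    - {"delta_pos": [0, 0, -0.1875], "turn": [0, 0, 0], "fingers": 1}

```text
clock: 11.8
position: [0.4948, -0.1893, 0.2098]
ee_rot: [0.708, 0.706, -0.0, -0.0]
ft_force: [0.2, -0.5, -0.3]
grip_width: 0.23
grasp_force: 41.5
```

```bash
python3 -c "
from g import *
st(); go_to(PO+n*(.002+.0511+.06))
print((PO+n*.113).round(3))"
```

```text
pos [ 0.4948 -0.1893  0.2098] F [ 0.21 -0.52 -0.26] F.n -0.37 grip 0.23028904085714746 41.48258864879608 t 11.8
dpos [0.3697, 0.0678, 0.0362] turn [-0.347, -0.057, 0.327] clock 11.8
[0.564 0.18  0.173]
```

Converted, 0.37 m is 0.4625, 0.068 m is 0.085, -0.347 rad is -0.0552.

>>> move_arm:
  plan:
    - {"delta_pos": [0.4625, 0.085, 0.02], "turn": [-0.0552, -0.0091, 0.052], "fingers": 1}
    - {"delta_pos": [0.4625, 0.085, 0.02], "turn": [-0.0552, -0.0091, 0.052], "fingers": 1}
    - {"delta_pos": [0.4625, 0.085, 0.02], "turn": [-0.0552, -0.0091, 0.052], "fingers": 1}
    - {"delta_pos": [0.4625, 0.085, 0.02], "turn": [-0.0552, -0.0091, 0.052], "fingers": 1}
    - {"delta_pos": [0.4625, 0.085, 0.02], "turn": [-0.0552, -0.0091, 0.052], "fingers": 1}
    - {"delta_pos": [0.4625, 0.085, 0.02], "turn": [-0.0552, -0.0091, 0.052], "fingers": 1}
    - {"delta_pos": [0.4625, 0.085, 0.045], "turn": [-0.0552, -0.0091, 0.052], "fingers": 1}
    - {"delta_pos": [0.4625, 0.085, 0.045], "turn": [-0.0552, -0.0091, 0.052], "fingers": 1}
    - {"delta_pos": [0.4625, 0.085, 0.045], "turn": [-0.0552, -0.0091, 0.052], "fingers": 1}
    - {"delta_pos": [0.4625, 0.085, 0.045], "turn": [-0.0552, -0.0091, 0.052], "fingers": 1}

```text
clock: 13.05
position: [0.565, 0.1788, 0.1746]
ee_rot: [0.803, 0.57, 0.101, 0.143]
ft_force: [0.1, -1.3, -0.0]
grip_width: 0.229
grasp_force: 41.4
```

```bash
python3 -c "
from g import *
st(); go_to(PO+n*(.002+.0511+.02))
"
```

```text
pos [0.565  0.1788 0.1746] F [ 0.11 -1.28 -0.02] F.n -0.2 grip 0.22899418511783534 41.397255063056946 t 13.05
dpos [0.0009, -0.0021, 0.0405] turn [0.003, 0.001, -0.001] clock 13.05
```

Converted, 0.0405 m is 0.0506, 0.02 m is 0.025, 0.003 rad is 0.0005.

>>> move_arm:
  plan:
    - {"delta_pos": [0.0013, -0.0025, 0.025], "turn": [0.0005, 0, 0], "fingers": 1}
    - {"delta_pos": [0.0013, -0.0025, 0.045], "turn": [0.0005, 0, 0], "fingers": 1}
    - {"delta_pos": [0.0013, -0.0025, 0.0506], "turn": [0.0005, 0, 0], "fingers": 1}
    - {"delta_pos": [0.0013, -0.0025, 0.0506], "turn": [0.0005, 0, 0], "fingers": 1}

```text
clock: 13.55
position: [0.5765, 0.1774, 0.136]
ee_rot: [0.802, 0.571, 0.101, 0.141]
ft_force: [-2.1, 0.3, -0.1]
grip_width: 0.236
grasp_force: 41.4
```

```bash
python3 -c "
from g import *
st(); go_to(PO+n*(.002+.0511+.012))
s=snap('side','s3'); t=snap('top','t3')
def crop(c,x,y,w,h,W,H): return cv2.resize(c['color'][y:y+h,x:x+w,::-1],(W,H),interpolation=cv2.INTER_CUBIC)
cv2.imwrite('pics/c6.png',np.hstack([crop(s,310,130,60,60,480,480),crop(t,260,140,40,60,320,480)]))
o=get_obs();R=Ro.from_quat(o['ee_rot']).as_matrix()
tip=o['position']+R[:,2]*.0511
for nm,X in dict(tip=tip,fl=tip-R[:,2]*.032,top=tip-R[:,2]*.092,rim=PO+n*.014).items(): print(nm,((proj(s,X)+.5-[310,130])*8).round(),((proj(t,X)+.5-[260,140])*8+[480,0]).round())
"
```

```text
pos [0.5765 0.1774 0.136 ] F [-2.09  0.35 -0.14] F.n 0.59 grip 0.23600259606803106 41.44400417804718 t 13.55
dpos [-0.0016, 0.0005, 0.0083] turn [-0.001, -0.001, 0.0] clock 13.55
tip [257. 347.] [693. 219.]
fl [232. 282.] [678. 225.]
top [185. 156.] [649. 238.]
rim [264. 368.] [702. 218.]
```

View pics/c6.png

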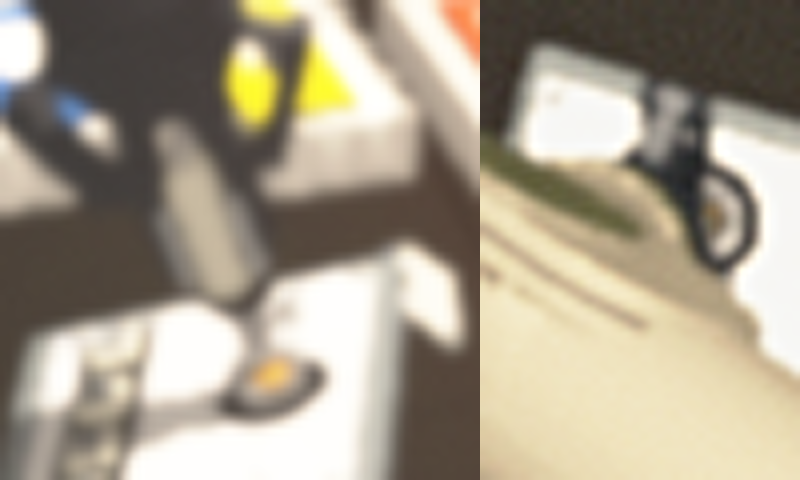

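In the side crop the nose sits at (262,335), just above the port at (275,378). It's roughly aligned, so I go in slowly by force.

>>> move_arm:
  plan:
    - {"delta_pos": [-0.002, 0.0006, 0.0038], "turn": [0, 0, 0], "fingers": 1}
    - {"delta_pos": [-0.002, 0.0006, 0.0069], "turn": [0, 0, 0], "fingers": 1}
    - {"delta_pos": [-0.002, 0.0006, 0.01], "turn": [0, 0, 0], "fingers": 1}
    - {"delta_pos": [-0.002, 0.0006, 0.01], "turn": [0, 0, 0], "fingers": 1}

```text
clock: 14.15
position: [0.5789, 0.1751, 0.1284]
ee_rot: [0.802, 0.571, 0.101, 0.141]
ft_force: [-0.2, -0.2, -0.5]
grip_width: 0.231
grasp_force: 41.4
```

```bash
cat >> g.py <<'E'
def st2():
    o=get_obs(); R=Ro.from_quat(o['ee_rot']).as_matrix(); d=RT.T@(o['position']-PO)
    print('tool-frame pos rel port',(d*1000).round(2),'tip height est',round(-d[2]*1000-53.1,2),'F tool',(RT.T@o['ft_force']).round(2),'M',(RT.T@o['torque']).round(2),'grip',round(o['grasp_force'],1),'t',o['clock'])
E
python3 -c "
from g import *
st2(); go_to(PO+n*(.002+.0511+.012))"
```

```text
tool-frame pos rel port [  0.14  -0.3  -65.25] tip height est 12.15 F tool [-0.22 -0.3   0.41] M [0.45 0.02 0.  ] grip 41.4 t 14.15
dpos [-0.0001, 0.0003, 0.0001] turn [-0.001, -0.001, 0.001] clock 14.15
```

Converted, 0.003 m is 0.0038, 0.002 m is 0.0025.

>>> move_arm:
  plan:
    - {"delta_pos": [0, 0, 0.0013], "turn": [0, 0, 0], "fingers": 1}
    - {"delta_pos": [0, 0, 0.0025], "turn": [0, 0, 0], "fingers": 1}
    - {"delta_pos": [0, 0, 0.0038], "turn": [0, 0, 0], "fingers": 1}
    - {"delta_pos": [0, 0, 0.0038], "turn": [0, 0, 0], "fingers": 1}

```text
clock: 14.65
position: [0.58, 0.1748, 0.1258]
ee_rot: [0.802, 0.571, 0.101, 0.141]
ft_force: [0.6, 0.5, 1.2]
grip_width: 0.231
grasp_force: 41.5
```

```bash
python3 -c "
from g import *
st2()"
```

```text
tool-frame pos rel port [  0.24  -0.17 -62.44] tip height est 9.34 F tool [ 0.64  0.82 -0.93] M [ 0.36 -0.06  0.01] grip 41.5 t 14.65
```

Converted, 0.002 m is 0.0025, 0.001 m is 0.0013.

>>> move_arm:
  plan:
    - {"delta_pos": [0, 0, 0.0013], "turn": [0, 0, 0], "fingers": 1}
    - {"delta_pos": [0, 0, 0.0025], "turn": [0, 0, 0], "fingers": 1}
    - {"delta_pos": [0, 0, 0.0025], "turn": [0, 0, 0], "fingers": 1}

```text
clock: 15.02
position: [0.5806, 0.1746, 0.1239]
ee_rot: [0.802, 0.571, 0.101, 0.141]
ft_force: [-0.3, 0.4, 1.7]
grip_width: 0.233
grasp_force: 41.7
```

```bash
python3 -c "
from g import *
for _ in range(3): st2(); camera('top')"
```

```text
tool-frame pos rel port [  0.29  -0.18 -60.47] tip height est 7.37 F tool [ 0.32  0.14 -1.71] M [ 0.46 -0.03  0.03] grip 41.7 t 15.025
tool-frame pos rel port [  0.27  -0.17 -60.49] tip height est 7.39 F tool [ 0.44 -0.75 -1.67] M [ 0.4  -0.09  0.  ] grip 41.7 t 15.075
tool-frame pos rel port [  0.26  -0.17 -60.47] tip height est 7.37 F tool [-0.13  0.15 -0.78] M [ 0.44 -0.02 -0.04] grip 41.7 t 15.125
```

Converted, 0.0017 m is 0.0021, 0.0008 m is 0.001.

>>> move_arm:
  plan:
    - {"delta_pos": [0, 0, 0.001], "turn": [0, 0, 0], "fingers": 1}
    - {"delta_pos": [0, 0, 0.0021], "turn": [0, 0, 0], "fingers": 1}
    - {"delta_pos": [0, 0, 0.0021], "turn": [0, 0, 0], "fingers": 1}

```text
clock: 15.55
position: [0.5812, 0.1744, 0.1223]
ee_rot: [0.802, 0.571, 0.101, 0.141]
ft_force: [-1.4, -1.0, 2.2]
grip_width: 0.231
grasp_force: 41.8
```

```bash
cat >> g.py <<'E'
def avg(k=20):
    F=[]
    for _ in range(k): F.append(RT.T@get_obs()['ft_force']); camera('top')
    print('avgF',np.mean(F,0).round(2),'+-',(np.std(F,0)/k**.5).round(2)); st2()
E
python3 -c "
from g import *
avg()
s=snap('side','s4')
cv2.imwrite('pics/c7.png',cv2.resize(s['color'][130:190,310:370,::-1],(480,480),interpolation=cv2.INTER_CUBIC))"
```

```text
avgF [ 0.03 -0.16 -2.11] +- [0.15 0.1  0.09]
tool-frame pos rel port [  0.25  -0.18 -58.75] tip height est 5.65 F tool [-0.06  0.14 -2.08] M [0.39 0.07 0.  ] grip 41.8 t 16.55
```

View pics/c7.png

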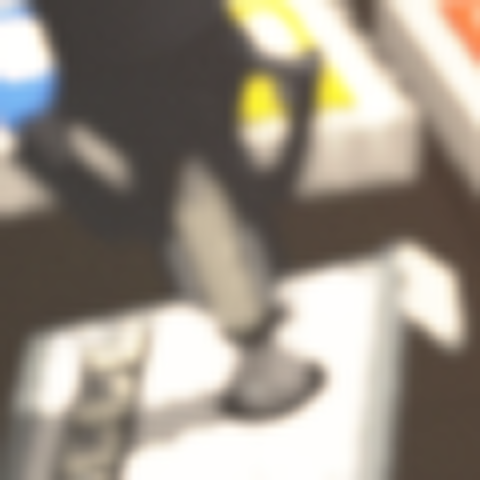

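The picture shows the nose sitting in the port, around (270,380). Mean push is 2.1 N plus about 0.65 N of key weight, so roughly 2.8 N on the spring, i.e. about half way, with almost no side force. I hand in.

```bash
python3 -c "
from workcell import hand_in
print(hand_in())"
```

```text
the job is handed in; nothing more can be done
None
```

I typed 3-1-4, put the security key's nose in the port and handed the job in with the key still gripped. The contact is in about 3.9 mm of 8 mm, judged from the push force, and the judge returned no verdict.

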